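Rework bench changeover: stepped post collars, nozzle swap, confirm

TASK

Set this electronics rework bench up for the next board. Thread the collars that are lying here down the stepped post in order, the widest at the bottom, each fully home on the step it fits (the step of a missing collar stays empty), and swap the two hot-air nozzles between the blue and the green tray, keeping them upright and leaving each standing flat inside the other's tray; the black mat is free for parking. When all that is done, press the green button right down to confirm, let everything go, and leave the other things on the bench alone.

Things in the scene. Friction and masses are not known exactly. Their poses are not given: they have to be found in the camera images.
- jig: Fixed aluminium stepped post on a dark steel plate 120 x 120 x 10 mm. Origin: centre of the plate's underside, on the table; z up the post axis. Four steps from the bottom: diameter 42, 32, 22, 12 mm; height 14, 14, 14, 18 mm (the last has a 4 mm chamfered tip). The collar seats are 10, 24, 38 and 52 mm above the table, the post tip 70 mm.
- collar1: Loose black plastic ring (either face up), outer diameter 62 mm, bore 45.5 mm, 14 mm high, flat on the table at the start. Origin: its centre at half height; z along its axis. Fits post step 1 from the bottom (42 mm); fully home its origin is on the post axis 17 mm above the table. Absent in some runs.
- collar2: Loose blue plastic ring (either face up), outer diameter 56 mm, bore 35.5 mm, 14 mm high, flat on the table at the start. Origin: its centre at half height; z along its axis. Fits post step 2 from the bottom (32 mm); fully home its origin is on the post axis 31 mm above the table. Absent in some runs.
- collar3: Loose brass-coloured ring (either face up), outer diameter 50 mm, bore 25.5 mm, 14 mm high, flat on the table at the start. Origin: its centre at half height; z along its axis. Fits post step 3 from the bottom (22 mm); fully home its origin is on the post axis 45 mm above the table. Absent in some runs.
- collar4: Loose orange plastic ring (either face up), outer diameter 44 mm, bore 15.5 mm, 14 mm high, flat on the table at the start. Origin: its centre at half height; z along its axis. Fits post step 4 from the bottom (12 mm); fully home its origin is on the post axis 59 mm above the table. Absent in some runs.
- blue_tray: Fixed square blue tray 90 x 90 mm, 10 mm high, walls 4 mm thick, inner floor 4 mm above the table. Origin: centre of its underside; x and y along its sides. The wide nozzle stands in it at the start.
- green_tray: Fixed square green tray, same sizes and origin as the blue one. The narrow nozzle stands in it at the start.
- black_mat: Fixed bare black rubber mat 90 x 90 x 4 mm, empty: room to park a nozzle halfway. Origin: centre of its underside.
- wide_nozzle: Loose wide hot-air nozzle: aluminium block 56 x 56 x 28 mm below, round steel neck of diameter 36 mm and 36 mm high above it (total height 64 mm). Origin: centre of its underside; z up the neck, x and y along the block's sides.
- narrow_nozzle: Loose narrow hot-air nozzle: brass-coloured block 40 x 40 x 40 mm below, round dark steel neck of diameter 36 mm and 36 mm high above it (total height 76 mm). Origin: centre of its underside; z up the neck, x and y along the block's sides.
- confirm_top (a point): Centre of the top face of the green push button (diameter 32 mm) on the grey box (75 x 75 x 35 mm). At rest its top is about 53 mm above the table; it presses straight down.
- confirm (a joint): Travel of the green button in m: 0 up, 0.006 fully down; spring, about 5 N fully down; counts as pressed beyond 0.004.
- flux_jar: Bystander, leave alone: amber glass flux jar, diameter 52 mm, 55 mm high.
- paste_tin: Bystander, leave alone: steel tin with a yellow band, diameter 50 mm, 40 mm high.
- wire_reel: Bystander, leave alone: white solder-wire reel, diameter 64 mm, 50 mm high.
- driver: Bystander, leave alone: screwdriver 170 mm long, lying.
- board_brush: Bystander, leave alone: brush 170 mm long, lying.
- tweezers: Bystander, leave alone: tweezers 120 mm long, lying.
- circuit_board: Bystander, leave alone: green circuit board 100 x 150 mm, lying flat.
- clamp_block: Bystander, leave alone: aluminium clamp block 50 x 35 x 60 mm with a black knob.
Not all that is in view belongs to the job. Leave any purple or white look-alike of the collar2 alone.

How it is judged:
By the outcome, as a careful person would: the job done as asked, in the order asked, and still so for the second after the job is handed in, with the robot touching nothing.
Of collar1, collar2, collar3, collar4 only 2 to 4 are there at a start; the rules pass over those that are not, and their reading is None.
At some moment in a run one of collar1, collar2, collar3, collar4 may be knocked a few centimetres aside while the robot is not near it.
It also fails if it takes over 208 s, if anything falls off the work surface, if the arm or the gripper's body presses on something with over 40 N, if the wrist force passes 120 N, or if a joint passes its speed limit or range.

ROBOT

A 6-joint arm with a two-finger parallel gripper is mounted at the origin on the work surface. World frame = base frame: x ahead of the robot, y to its left, z up, the work surface at z = 0. Lengths are in m, angles in rad, forces in N, time in s.
With the tool pointing down it reaches from about 0.375 to 0.9 m from the base axis. Payload 3.1 kg.
Tool frame: the origin (TCP) lies between the finger pads; the fingertips stand 8 mm ahead of it and the grasp point (between the pads) lies 11 mm behind it; z points along the fingers, y is the line along which they close (so a half turn about z gives the same grasp; the last joint's range is limited). The gripper opens to 87 mm and grips with 3 to 60 N. Pads are 19 mm wide; open, the fingers measure 117 mm over their backs; the gripper's body (75 mm by 190 mm) begins 51 mm behind the grasp point.
Start: joints at [1.042, 0.527, 1.433, -0, 1.181, -0.178], TCP at [0.215, 0.587, 0.231] pointing down, gripper open.
Joint ranges: [-3.08, 3.08], [-0.75, 2.2], [0.22, 2.44], [-1.43, 4.57], [0, 2.65], [-2.85, 2.85]. Speed limits (rad/s): [2.79, 2.79, 3.14, 3.14, 3.14, 3.14].

INTERFACE

Orientations are given as [roll, pitch, yaw] about the fixed x, y, z axes, in that order (R = Rz(yaw) Ry(pitch) Rx(roll)).
In Python, from station import readout, snapshot, env gives the robot as it stands.
- The arm moves only by the tool jog_arm, never from a script. Its arguments are lists of equal length, an entry for each row: "dr": the turn, a rotation vector about the tool's x, y, z in degrees, a list of three; "offset": the shift along the tool's x, y, z in mm, a list of three; "claw": the finger opening in mm, from 0 to 87. In form: {"dr": [[wx, wy, wz], ...], "offset": [[dx, dy, dz], ...], "claw": [claw, ...]}. A call has 1 to 20 rows; each row shifts and turns the commanded pose from where the row before left it, along the tool's axes as they then stand; what a row does not reach is not made up. A row lasts 1/10 s, in which the tool goes at most 50 mm and 8.59 degrees, less where a joint would pass 70% of its speed; a pose out of reach is approached as far as the arm can. A call is refused whole if a number of a shift passes 50 or a number of a turn 8.59, either way. A call with a gripper value outside its range is refused whole. The fingers move at their own pace and stop on an object; "grip_force" is the grip in N (left out, the last holds). Time passes only in rows, so rows that do not move let the fingers close. It gives the time, the measured TCP pose, the force, the opening and the grip force at its end, in the units of the state.
- readout.get_obs(): the state, without advancing time (a new reading comes with each control period).
- snapshot(name): name is "scene" or "top"; returns a dict with "color" (420x560x3 uint8, blue, green, red), "camera_matrix" (3x3 intrinsics, pixels), "view" (4x4, takes a point from world to camera coordinates). Camera axes: x right, y down, z forward; pixel columns grow to the right and rows downward; lengths in m; the calibration is good to about 2 mm. A picture is of the moment at which its call begins. There is no depth.
- env.job_done(): hands the job in; it is judged then, once.
The state is a dict: "t": time; "joint_positions": joint angles; "qd": joint speeds; "joint_efforts": joint torques, N m; "eef_pos": TCP position; "ee_rot": TCP orientation; "wrist_force": force on the tool from outside, world axes, zero at the start; "moment": the same for the moment, N m; "width": finger opening in m; "grasp_force": force on a finger pad.
Only numpy, scipy, OpenCV 4.12 (cv2) and the standard library are available. Lean on these libraries where they do the work, as an engineer would, in place of code of your own. Each camera call takes 0.05 s, during which the arm holds its last target. There are 200 camera calls.

## Working session

There is one attempt and no reset: what is moved stays moved. The work goes in short steps, Python scripts to look and compute and a tool call to move; the robot and the scene stay as the last step left them, time stands still between calls to the robot, and variables do not carry over. Pictures are saved under pics/ and viewed, at most 14 in all, crops included, and the job is handed in when it is done.

Besides the shell and the picture viewer there is one more tool, called as name(argument=value, ...), one argument or row to a line, values as JSON. jog_arm: Moves the arm, as the interface text tells. Its arguments: {"type":"object","properties":{"dr":{"type":"array"},"offset":{"type":"array"},"claw":{"type":"array"},"grip_force":{"type":"number"}},"required":["dr","offset","claw"]}

```bash
ls; mkdir -p pics; python3 - <<'E'
from station import readout, snapshot
import cv2,json
o=readout.get_obs(); print(o)
for n in("scene","top"):
    s=snapshot(n); cv2.imwrite(f"pics/{n}0.png",s["color"]); print(s["camera_matrix"],s["view"])
E
```

```text
pics
{'t': 0.0, 'joint_positions': array([ 1.04150711e+00,  5.28467348e-01,  1.43389910e+00, -1.31060437e-05,
        1.18136322e+00, -1.78458559e-01]), 'qd': array([ 0.00035623,  0.00088604, -0.00021858, -0.00073711,  0.00033528,
       -0.00130657]), 'joint_efforts': array([ 9.03946457e-04, -4.40039062e+01, -1.76594514e+01,  6.33924454e-02,
        5.82376169e-02, -1.94509689e-04]), 'eef_pos': array([0.21438796, 0.58632826, 0.22957189]), 'ee_rot': array([-3.13948743e+00, -3.67425532e-04,  2.79076660e+00]), 'wrist_force': array([-0.44418001, -0.51465073, -0.34699674]), 'moment': array([0.02455873, 0.03963747, 0.00077039]), 'grasp_force': 0.0, 'width': 0.08732054251390248}
[[427.93085464   0.         282.20816573]
 [  0.         427.93085464 210.18694787]
 [  0.           0.           1.        ]] [[ 0.83527369  0.54961427 -0.01555666 -0.47244111]
 [ 0.37617723 -0.59187106 -0.71286699 -0.16638136]
 [-0.40100941  0.58958698 -0.7011267   1.3171598 ]
 [ 0.          0.          0.          1.        ]]
[[501.88499387   0.         272.23559314]
 [  0.         501.88499387 207.50239426]
 [  0.           0.           1.        ]] [[-0.0233329  -0.99970239  0.00712086  0.02088345]
 [-0.99159382  0.02223572 -0.12746477  0.53008165]
 [ 0.1272685  -0.01003513 -0.99181754  1.18554458]
 [ 0.          0.          0.          1.        ]]
```

View pics/scene0.png

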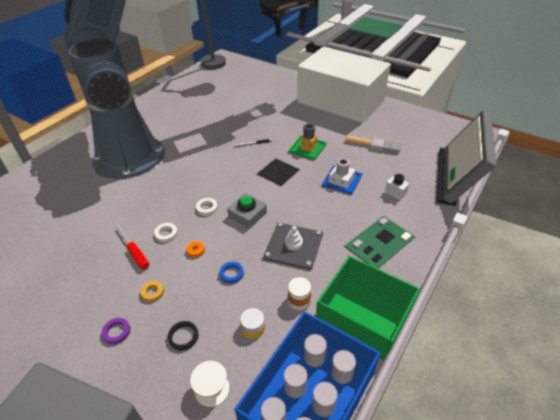

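View pics/top0.png

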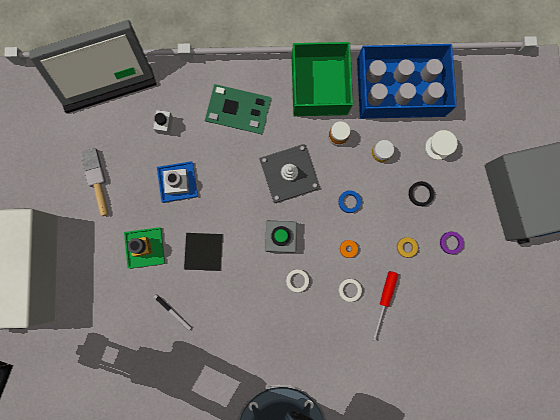

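The top view shows all four collars: black (421,194), blue (350,202), brass (408,247) and orange (349,249). The look-alikes for blue are the white rings (298,281) and (350,290) and the purple ring (452,243). The post is at (290,172), the wide nozzle in the blue tray at (177,181), the narrow nozzle in the green tray at (143,247), the mat at (204,252) and the button at (281,236).

```bash
cat > h.py <<'E'
from station import readout, snapshot
import cv2, numpy as np
from scipy.spatial.transform import Rotation as R
def ray(s,uv,z):
    K,V=s["camera_matrix"],s["view"]; c=-V[:3,:3].T@V[:3,3]
    d=V[:3,:3].T@np.linalg.solve(K,[uv[0],uv[1],1.]); return (c+d*(z-c[2])/d[2])[:2]
def proj(s,p):
    q=s["view"]@[*p,1]; q=s["camera_matrix"]@q[:3]; return q[:2]/q[2]
def hsv(s): return cv2.cvtColor(s["color"],cv2.COLOR_BGR2HSV)
# H range, S min, V range
COL={"c1":((0,180),0,(0,60)),"c2":((100,118),120,(60,255)),"c3":((18,30),120,(90,255)),"c4":((5,16),150,(90,255)),
 "blue_tray":((100,118),120,(40,255)),"green_tray":((50,75),120,(40,255)),"mat":((0,180),0,(0,50)),"button":((50,80),120,(60,255))}
def blob(s,name,near,r):
    (a,b),sm,(v0,v1)=COL[name]; m=cv2.inRange(hsv(s),(a,sm,v0),(b,255,v1))
    k=np.zeros_like(m); cv2.circle(k,tuple(int(round(x)) for x in near),int(r),255,-1); m&=k
    cs,_=cv2.findContours(m,cv2.RETR_EXTERNAL,cv2.CHAIN_APPROX_NONE)
    return max(cs,key=cv2.contourArea) if cs else None
OD={"c1":62,"c2":56,"c3":50,"c4":44}
def ring(s,name,near,r=30,z=.007):
    c=blob(s,name,near,r)
    if c is None or len(c)<6: return None
    e=cv2.fitEllipse(cv2.convexHull(c)); return ray(s,e[0],z),e
def crop(s,uv,w,h,f,name):
    x,y=int(uv[0]-w/2),int(uv[1]-h/2); x=max(x,0);y=max(y,0)
    cv2.imwrite(name,cv2.resize(s["color"][y:y+h,x:x+w],None,fx=f,fy=f,interpolation=cv2.INTER_CUBIC)); return x,y
E
python3 - <<'E'
from h import *
t=snapshot("top"); s=snapshot("scene")
P={"c1":(421,194),"c2":(350,202),"c3":(408,247),"c4":(349,249)}
for n,p in P.items():
    w,e=ring(t,n,p); q=proj(s,(*w,.007)); w2=ring(s,n,q,28)
    print(n,w.round(4),np.round(e[1],1),"expect px",OD[n]*.502/1.1/1000*1000//1, "scene",w2 and w2[0].round(4))
for n,p,z in(("blue_tray",(177,181),.010),("green_tray",(145,248),.01),("mat",(204,252),.004),("button",(281,236),.053)):
    c=blob(t,n,p,34); b=cv2.minAreaRect(c); pts=np.array([ray(t,q,z) for q in cv2.boxPoints(b)])
    e=pts[1]-pts[0]; print(n,pts.mean(0).round(4),"sides",np.linalg.norm(e).round(4),np.linalg.norm(pts[2]-pts[1]).round(4),"yaw",np.degrees(np.arctan2(e[1],e[0])).round(1)%90)
a=crop(t,(290,172),66,66,6,"pics/a.png"); b=crop(t,(160,215),100,100,6,"pics/b.png")
q=proj(s,(*ray(t,(290,172),.07),.07)); c=crop(s,q,66,66,6,"pics/c.png"); print(a,b,c)
I=cv2.imread; x=np.hstack([I("pics/a.png"),I("pics/c.png")]); cv2.imwrite("pics/ac.png",x)
E
```

```text
c1 [ 0.5609 -0.364 ] [24.3 25.5] expect px 28.0 scene [ 0.5624 -0.3644]
c2 [ 0.5457 -0.1842] [22.  22.3] expect px 25.0 scene [ 0.5454 -0.1833]
c3 [ 0.4286 -0.3212] [19.6 20.7] expect px 22.0 scene [ 0.4288 -0.3202]
c4 [ 0.4281 -0.1762] [17.5 18. ] expect px 20.0 scene [ 0.4282 -0.1754]
blue_tray [0.6046 0.2451] sides 0.0917 0.0911 yaw 7.700000000000003
green_tray [0.4421 0.3256] sides 0.0913 0.0905 yaw 5.900000000000006
mat [0.4293 0.1813] sides 0.0893 0.0912 yaw 87.6
button [ 0.4617 -0.0091] sides 0.0309 0.0285 yaw 88.7
(257, 139) (110, 165) (256, 191)
```

View pics/ac.png

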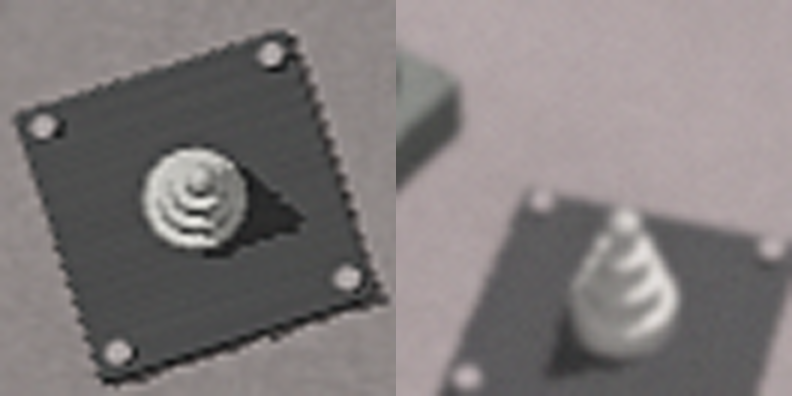

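View pics/b.png

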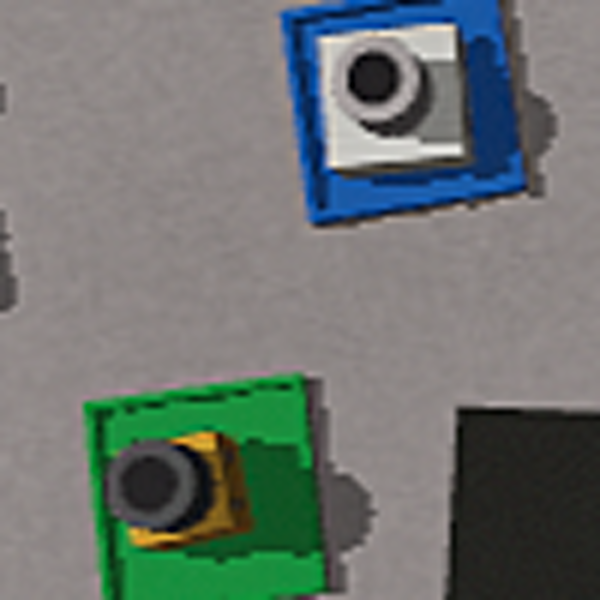

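The crop shows the post tip at crop px (200,178) top and (230,212) scene, and four plate bolts. The nozzle necks are at crop px (377,78) for wide and (150,483) for narrow.

```bash
python3 - <<'E'
from h import *
t=snapshot("top"); s=snapshot("scene")
f=lambda c,o:((c[0]+.5)/6-.5+o[0],(c[1]+.5)/6-.5+o[1])
B=[ray(t,f(c,(257,139)),.012) for c in((43,126),(271,54),(347,278),(117,352))]
print("bolts",np.mean(B,0).round(4), np.linalg.norm(B[1]-B[0]),np.linalg.norm(B[2]-B[1]),np.degrees(np.arctan2(*(B[1]-B[0])[::-1])))
g=hsv(t); m=cv2.inRange(g,(0,0,45),(180,60,95)); k=np.zeros_like(m); cv2.circle(k,(289,172),42,255,-1); m&=k
c=max(cv2.findContours(m,cv2.RETR_EXTERNAL,cv2.CHAIN_APPROX_NONE)[0],key=cv2.contourArea); b=cv2.minAreaRect(c)
print("plate",ray(t,b[0],.01).round(4),b[1])
print("tip",ray(t,f((200,178),(257,139)),.07),"scene",ray(s,f((230,212),(256,191)),.07))
# triangulate
def cd(s,uv):
    K,V=s["camera_matrix"],s["view"]; d=V[:3,:3].T@np.linalg.solve(K,[*uv,1]); return -V[:3,:3].T@V[:3,3],d/np.linalg.norm(d)
(a,d),(e,q)=cd(t,f((200,178),(257,139))),cd(s,f((230,212),(256,191)))
x=np.linalg.lstsq(np.c_[d,-q],e-a,rcond=None)[0]; print("tri",a+d*x[0],e+q*x[1])
# post bright mask, step1 circle lower boundary
print("step1",ray(t,f((194,198),(257,139)),.022))
print("wide",ray(t,f((377,78),(110,165)),.068),"narrow",ray(t,f((150,483),(110,165)),.080))
for nm,p,z in(("wide",(377,78),.068),("narrow",(150,483),.08)):
    w=ray(t,f(p,(110,165)),z); print(proj(s,(*w,z)))
# wide block yaw: top face px corners (318,40),(455,25),(468,163),(330,172)
Q=[ray(t,f(c,(110,165)),.032) for c in((318,40),(457,25),(468,165),(328,170))]; print("wblk",np.mean(Q,0),[np.linalg.norm(Q[i]-Q[i-1]).round(4) for i in range(4)])
crop(s,(325,155),110,80,6,"pics/d.png")
E
```

```text
bolts [ 0.621  -0.0354] 0.10031336166822445 0.09998045066110096 -73.3736974862639
plate [ 0.6187 -0.0371] (48.85909652709961, 49.20561599731445)
tip [ 0.61906179 -0.03518119] scene [ 0.62118035 -0.03270103]
tri [ 0.61903075 -0.03517404  0.07014935] [ 0.62145919 -0.03314714  0.070557  ]
step1 [ 0.62068615 -0.03476828]
wide [0.60300255 0.24452284] narrow [0.44412067 0.32918274]
[342.30425418 161.71082205]
[308.4124248  126.01976616]
wblk [0.60080371 0.24493632] [np.float64(0.054), np.float64(0.057), np.float64(0.0583), np.float64(0.0568)]
```

View pics/d.png

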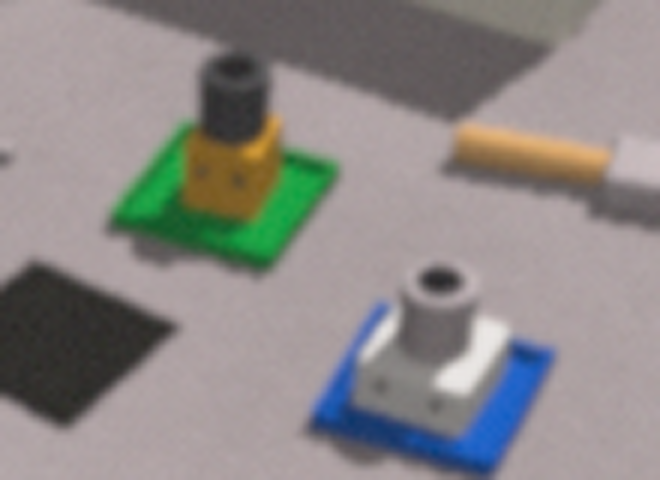

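Post axis is at about (0.620, -0.035). The nozzle necks sit roughly in their tray centres. Next I turn the tool to yaw 90°, so that tool x = world y, tool y = world x and tool z = down.

jog_arm(
  dr=[
    [0,0,7.77],
    [0,0,7.77],
    [0,0,7.77],
    [0,0,7.77],
    [0,0,7.77],
    [0,0,7.77],
    [0,0,7.77],
    [0,0,7.77],
    [0,0,7.77],
    [0,0,0],
  ],
  offset=[
    [0,0,0],
    [0,0,0],
    [0,0,0],
    [0,0,0],
    [0,0,0],
    [0,0,0],
    [0,0,0],
    [0,0,0],
    [0,0,0],
    [0,0,0],
  ],
  claw=[87,87,87,87,87,87,87,87,87,87],
  grip_force=20,
)

```text
t: 1.3
eef_pos: [0.2147, 0.5869, 0.2305]
ee_rot: [-3.141, 0.0, 1.57]
wrist_force: [0.2, 0.3, 1.5]
width: 0.0873
grasp_force: 0.0
```

jog_arm(
  dr=[
    [0,0,0],
    [0,0,0],
    [0,0,0],
    [0,0,0],
    [0,0,0],
    [0,0,0],
    [0,0,0],
    [0,0,0],
    [0,0,0],
    [0,0,0],
    [0,0,0],
    [0,0,0],
    [0,0,0],
    [0,0,0],
    [0,0,0],
    [0,0,0],
    [0,0,0],
    [0,0,0],
    [0,0,0],
    [0,0,0],
  ],
  offset=[
    [-40,30,0],
    [-40,30,0],
    [-40,30,0],
    [-40,30,0],
    [-40,30,0],
    [-40,30,0],
    [-40,30,0],
    [-40,30,0],
    [-40,30,0],
    [-40,30,0],
    [-40,5,0],
    [-40,5,0],
    [-40,5,0],
    [-40,5,0],
    [-40,5,0],
    [-40,5,0],
    [-40,5,0],
    [-40,5,0],
    [-40,5,0],
    [0,0,0],
  ],
  claw=[87,87,87,87,87,87,87,87,87,87,87,87,87,87,87,87,87,87,87,87],
)

```text
t: 3.3
eef_pos: [0.5607, -0.1789, 0.2308]
ee_rot: [3.139, 0.003, 1.568]
wrist_force: [-0.2, 0.4, 0.7]
width: 0.0872
grasp_force: 0.0
```

jog_arm(
  dr=[
    [0,0,0],
    [0,0,0],
    [0,0,0],
    [0,0,0],
    [0,0,0],
    [0,0,0],
    [0,0,0],
    [0,0,0],
  ],
  offset=[
    [-37,0,20],
    [-37,0,20],
    [-37,0,20],
    [-37,0,20],
    [-37,0,20],
    [0,0,0],
    [0,0,0],
    [0,0,0],
  ],
  claw=[87,87,87,87,87,87,87,87],
)

```text
t: 4.1
eef_pos: [0.5595, -0.3567, 0.131]
ee_rot: [-3.142, -0.001, 1.572]
wrist_force: [0.7, 0.1, -0.4]
width: 0.0869
grasp_force: 0.0
```

```bash
python3 - <<'E'
from h import *
print(readout.get_obs()["eef_pos"])
t=snapshot("top");s=snapshot("scene")
for n,w in(("c1",(.5615,-.364)),("c2",(.5456,-.1838)),("c3",(.4287,-.3207)),("c4",(.4281,-.1758))):
    print(n,[None if (r:=ring(c,n,proj(c,(*w,.007)),28)) is None else (r[0].round(4),np.round(r[1][1],0)) for c in(t,s)])
crop(s,proj(s,(.56,-.364,.06)),130,100,6,"pics/e.png")
E
```

```text
[ 0.55946476 -0.35674975  0.13101047]
c1 [(array([ 0.7338, -0.3779]), array([ 39., 176.])), (array([ 0.5621, -0.3645]), array([26., 30.]))]
c2 [None, (array([ 0.5453, -0.1833]), array([21., 24.]))]
c3 [None, (array([ 0.4287, -0.3234]), array([18., 21.]))]
c4 [None, (array([ 0.4282, -0.1754]), array([16., 18.]))]
```

View pics/e.png

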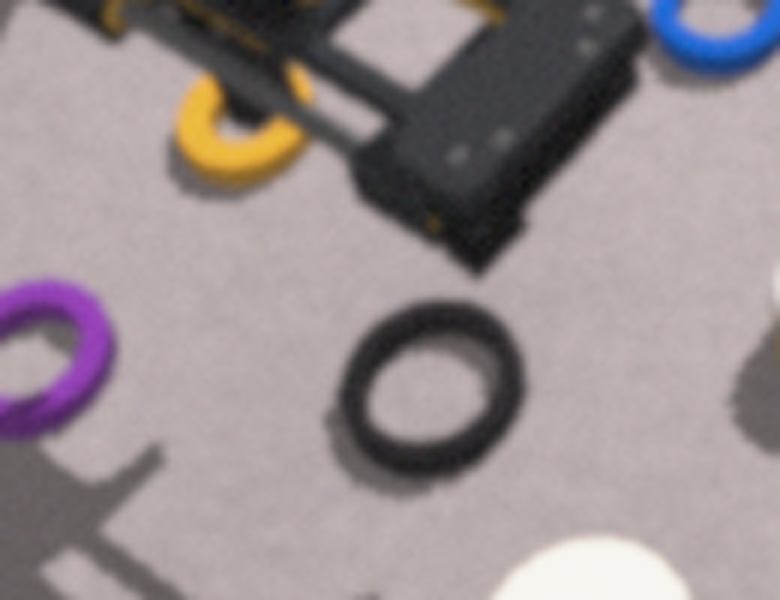

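The crop shows the black collar unmoved at scene (0.562,-0.364), clear of the fingers. Going down.

jog_arm(
  dr=[
    [0,0,0],
    [0,0,0],
    [0,0,0],
    [0,0,0],
    [0,0,0],
    [0,0,0],
  ],
  offset=[
    [-7,2,20],
    [0,0,30],
    [0,0,30],
    [0,0,25],
    [0,0,0],
    [0,0,0],
  ],
  claw=[87,87,87,87,87,87],
)

```text
t: 4.8
eef_pos: [0.5618, -0.3645, 0.0263]
ee_rot: [3.141, 0.0, 1.572]
wrist_force: [0.2, -0.7, -0.1]
width: 0.0874
grasp_force: 0.0
```

jog_arm(
  dr=[
    [0,0,0],
    [0,0,0],
    [0,0,0],
    [0,0,0],
    [0,0,0],
    [0,0,0],
    [0,0,0],
    [0,0,0],
    [0,0,0],
    [0,0,0],
    [0,0,0],
    [0,0,0],
  ],
  offset=[
    [0,0,8],
    [0,0,7],
    [0,0,0],
    [0,0,0],
    [0,0,0],
    [0,0,0],
    [0,0,0],
    [0,0,0],
    [0,0,0],
    [0,0,0],
    [0,0,0],
    [0,0,0],
  ],
  claw=[87,87,87,50,50,50,50,50,50,50,50,50],
)

```text
t: 6.0
eef_pos: [0.5614, -0.3654, 0.0108]
ee_rot: [3.141, 0.0, 1.57]
wrist_force: [0.1, -0.4, 2.1]
width: 0.062
grasp_force: 20.0
```

jog_arm(
  dr=[
    [0,0,0],
    [0,0,0],
    [0,0,0],
    [0,0,0],
    [0,0,0],
    [0,0,0],
    [0,0,0],
    [0,0,0],
    [0,0,0],
    [0,0,0],
    [0,0,0],
    [0,0,0],
    [0,0,0],
    [0,0,0],
    [0,0,0],
  ],
  offset=[
    [0,0,-15],
    [0,0,-35],
    [0,0,-40],
    [0,0,-20],
    [33,6,0],
    [33,6,0],
    [33,6,0],
    [33,6,0],
    [33,6,0],
    [33,6,0],
    [33,6,0],
    [33,6,0],
    [33,6,0],
    [33,5,0],
    [0,0,0],
  ],
  claw=[50,50,50,50,50,50,50,50,50,50,50,50,50,50,50],
)

```text
t: 7.5
eef_pos: [0.6202, -0.0308, 0.1212]
ee_rot: [-3.141, -0.002, 1.575]
wrist_force: [0.2, -0.4, -0.4]
width: 0.0621
grasp_force: 20.0
```

jog_arm(
  dr=[
    [0,0,0],
    [0,0,0],
  ],
  offset=[
    [0,0,0],
    [0,0,0],
  ],
  claw=[50,50],
)

```text
t: 7.7
eef_pos: [0.6204, -0.0361, 0.1209]
ee_rot: [3.141, 0.0, 1.57]
wrist_force: [0.2, 0.6, -1.5]
width: 0.062
grasp_force: 20.0
```

```bash
python3 - <<'E'
from h import *
o=readout.get_obs(); print(o["eef_pos"],o["wrist_force"],o["width"])
s=snapshot("scene"); p=proj(s,(.62,-.035,.1)); print(p, crop(s,p,100,90,6,"pics/f.png"))
E
```

```text
[ 0.62043623 -0.03607853  0.12092019] [ 0.19184104  0.62276759 -1.4908692 ] 0.06200867022190327
[292.99036471 217.31076373] (242, 172)
```

View pics/f.png

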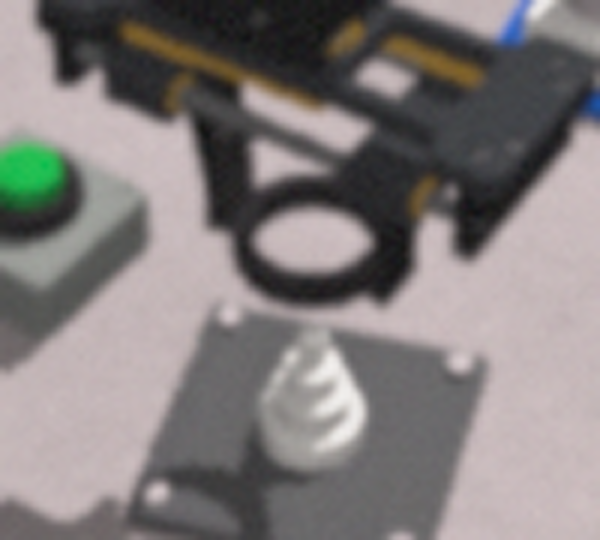

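The collar is held level above the post, bore centre at crop (312,242) and post tip at (315,335). Lowering with force checks.

jog_arm(
  dr=[
    [0,0,0],
    [0,0,0],
    [0,0,0],
    [0,0,0],
    [0,0,0],
    [0,0,0],
  ],
  offset=[
    [1,0,30],
    [0,0,25],
    [0,0,15],
    [0,0,12],
    [0,0,0],
    [0,0,0],
  ],
  claw=[50,50,50,50,50,50],
)

```text
t: 8.35
eef_pos: [0.6209, -0.0347, 0.0389]
ee_rot: [3.141, 0.0, 1.57]
wrist_force: [0.5, 0.4, -0.5]
width: 0.0619
grasp_force: 20.0
```

jog_arm(
  dr=[
    [0,0,0],
    [0,0,0],
    [0,0,0],
    [0,0,0],
  ],
  offset=[
    [0,0,3],
    [0,0,3],
    [0,0,0],
    [0,0,0],
  ],
  claw=[50,50,50,50],
)

```text
t: 8.75
eef_pos: [0.6212, -0.0344, 0.0333]
ee_rot: [3.14, 0.001, 1.571]
wrist_force: [1.5, 0.4, 1.4]
width: 0.0617
grasp_force: 20.0
```

jog_arm(
  dr=[
    [0,0,0],
    [0,0,0],
    [0,0,0],
    [0,0,0],
  ],
  offset=[
    [0,0,2],
    [0,0,2],
    [0,0,0],
    [0,0,0],
  ],
  claw=[50,50,50,50],
)

```text
t: 9.15
eef_pos: [0.6207, -0.0349, 0.0283]
ee_rot: [3.141, 0.001, 1.57]
wrist_force: [1.5, -2.9, 0.9]
width: 0.062
grasp_force: 20.0
```

jog_arm(
  dr=[
    [0,0,0],
    [0,0,0],
    [0,0,0],
    [0,0,0],
    [0,0,0],
  ],
  offset=[
    [-0.7,0,2],
    [0,0,2],
    [0,0,2],
    [0,0,1.5],
    [0,0,0],
  ],
  claw=[50,50,50,50,50],
)

```text
t: 9.65
eef_pos: [0.6206, -0.0354, 0.0211]
ee_rot: [3.141, 0.001, 1.57]
wrist_force: [0.1, -3.3, 1.9]
width: 0.062
grasp_force: 20.0
```

jog_arm(
  dr=[
    [0,0,0],
    [0,0,0],
    [0,0,0],
    [0,0,0],
    [0,0,0],
    [0,0,0],
    [0,0,0],
    [0,0,0],
    [0,0,0],
    [0,0,0],
  ],
  offset=[
    [0,0,0.7],
    [0,0,0],
    [0,0,0],
    [0,0,0],
    [0,0,-20],
    [0,0,-40],
    [0,0,-40],
    [-15,-7,-10],
    [-30,-14,0],
    [-30,-14,0],
  ],
  claw=[50,80,80,80,80,87,87,87,87,87],
)

```text
t: 10.65
eef_pos: [0.5844, -0.1099, 0.1303]
ee_rot: [-3.141, -0.0, 1.572]
wrist_force: [-0.3, -1.4, 0.4]
width: 0.0873
grasp_force: 0.0
```

```bash
python3 - <<'E'
from h import *
o=readout.get_obs(); print(o["eef_pos"],o["wrist_force"],o["width"])
s=snapshot("scene")
for n,w in(("c2",(.5456,-.1838)),("c3",(.4287,-.3207)),("c4",(.4281,-.1758))):
    r=ring(s,n,proj(s,(*w,.007)),28); print(n,r[0].round(4),np.round(r[1][1]))
r=ring(s,"c1",proj(s,(.6204,-.0353,.017)),18,.017); print("c1",r[0],r[1])
E
```

```text
[ 0.5844174  -0.10990506  0.13029251] [-0.28808607 -1.35500723  0.39118801] 0.08725715953555405
c2 [ 0.5457 -0.1834] [21. 23.]
c3 [ 0.4284 -0.3199] [19. 23.]
c4 [ 0.4283 -0.1757] [16. 18.]
c1 [ 0.62210936 -0.03723069] ((293.1622619628906, 242.29115295410156), (20.403440475463867, 25.361726760864258), 75.37380981445312)
```

jog_arm(
  dr=[
    [0,0,0],
    [0,0,0],
    [0,0,0],
    [0,0,0],
    [0,0,0],
    [0,0,0],
  ],
  offset=[
    [-34,-16,20],
    [-34,-16,30],
    [0,0,30],
    [0,0,20],
    [0,0,0],
    [0,0,0],
  ],
  claw=[87,87,87,87,87,87],
)

```text
t: 11.3
eef_pos: [0.5526, -0.1776, 0.0297]
ee_rot: [-3.14, -0.001, 1.57]
wrist_force: [0.5, 0.3, 0.0]
width: 0.0869
grasp_force: 0.0
```

jog_arm(
  dr=[
    [0,0,0],
    [0,0,0],
    [0,0,0],
    [0,0,0],
    [0,0,0],
    [0,0,0],
    [0,0,0],
    [0,0,0],
    [0,0,0],
    [0,0,0],
    [0,0,0],
    [0,0,0],
  ],
  offset=[
    [-6,-7,0],
    [0,0,10],
    [0,0,9],
    [0,0,0],
    [0,0,0],
    [0,0,0],
    [0,0,0],
    [0,0,0],
    [0,0,0],
    [0,0,0],
    [0,0,0],
    [0,0,0],
  ],
  claw=[87,87,87,87,45,45,45,45,45,45,45,45],
)

```text
t: 12.5
eef_pos: [0.5464, -0.1839, 0.0115]
ee_rot: [3.141, 0.0, 1.57]
wrist_force: [-0.2, 1.3, 1.0]
width: 0.0561
grasp_force: 20.0
```

jog_arm(
  dr=[
    [0,0,0],
    [0,0,0],
    [0,0,0],
    [0,0,0],
    [0,0,0],
    [0,0,0],
    [0,0,0],
    [0,0,0],
    [0,0,0],
    [0,0,0],
    [0,0,0],
    [0,0,0],
    [0,0,0],
    [0,0,0],
  ],
  offset=[
    [0,0,-20],
    [0,0,-40],
    [0,0,-34],
    [0,0,-20],
    [37,18.5,0],
    [37,18.5,0],
    [37,18.5,0],
    [37,18.5,0],
    [0,0,0],
    [0,0,0],
    [0,0,0],
    [0,0,30],
    [0,0,25],
    [0,0,0],
  ],
  claw=[45,45,45,45,45,45,45,45,45,45,45,45,45,45],
)

```text
t: 13.9
eef_pos: [0.617, -0.037, 0.0671]
ee_rot: [-3.134, -0.002, 1.568]
wrist_force: [-0.9, 0.2, -0.0]
width: 0.0559
grasp_force: 20.0
```

jog_arm(
  dr=[
    [0,0,0],
    [0,0,0],
    [0,0,0],
    [0,0,0],
    [0,0,0],
  ],
  offset=[
    [1,3.4,0],
    [0,0,7],
    [0,0,8],
    [0,0,0],
    [0,0,0],
  ],
  claw=[45,45,45,45,45],
)

```text
t: 14.4
eef_pos: [0.6237, -0.0349, 0.0554]
ee_rot: [-3.141, -0.0, 1.57]
wrist_force: [0.3, -1.0, -0.5]
width: 0.0556
grasp_force: 20.0
```

jog_arm(
  dr=[
    [0,0,0],
    [0,0,0],
    [0,0,0],
    [0,0,0],
  ],
  offset=[
    [-0.8,-3,0],
    [0,0,0],
    [0,0,0],
    [0,0,0],
  ],
  claw=[45,45,45,45],
)

```text
t: 14.8
eef_pos: [0.621, -0.0358, 0.0555]
ee_rot: [3.141, 0.0, 1.57]
wrist_force: [-0.1, 0.2, -0.6]
width: 0.056
grasp_force: 20.0
```

jog_arm(
  dr=[
    [0,0,0],
    [0,0,0],
    [0,0,0],
    [0,0,0],
    [0,0,0],
  ],
  offset=[
    [0,0,3],
    [0,0,3],
    [0,0,3],
    [0,0,0],
    [0,0,0],
  ],
  claw=[45,45,45,45,45],
)

```text
t: 15.3
eef_pos: [0.6207, -0.0357, 0.0461]
ee_rot: [-3.141, -0.0, 1.57]
wrist_force: [-0.3, -0.4, -0.4]
width: 0.0559
grasp_force: 20.0
```

Entered without force. Seat (home TCP z 0.0355), release, and head for the brass collar.

jog_arm(
  dr=[
    [0,0,0],
    [0,0,0],
    [0,0,0],
    [0,0,0],
    [0,0,0],
    [0,0,0],
  ],
  offset=[
    [0,0,3],
    [0,0,3],
    [0,0,3],
    [0,0,2],
    [0,0,0],
    [0,0,0],
  ],
  claw=[45,45,45,45,45,45],
)

```text
t: 15.9
eef_pos: [0.6206, -0.0357, 0.0355]
ee_rot: [-3.141, -0.0, 1.57]
wrist_force: [-1.8, -1.1, 2.6]
width: 0.0558
grasp_force: 20.0
```

jog_arm(
  dr=[
    [0,0,0],
    [0,0,0],
    [0,0,0],
    [0,0,0],
    [0,0,0],
    [0,0,0],
    [0,0,0],
    [0,0,0],
    [0,0,0],
    [0,0,0],
    [0,0,0],
    [0,0,0],
    [0,0,0],
    [0,0,0],
    [0,0,0],
  ],
  offset=[
    [0,0,0],
    [0,0,0],
    [0,0,0],
    [0,0,-20],
    [0,0,-40],
    [0,0,-30],
    [-36,-24,0],
    [-36,-24,0],
    [-36,-24,0],
    [-36,-24,0],
    [-36,-24,0],
    [-36,-24,0],
    [-36,-24,0],
    [-32,-24,0],
    [0,0,0],
  ],
  claw=[75,75,75,75,87,87,87,87,87,87,87,87,87,87,87],
)

```text
t: 17.4
eef_pos: [0.4267, -0.3242, 0.1255]
ee_rot: [3.141, 0.002, 1.564]
wrist_force: [0.8, -0.2, -0.6]
width: 0.0868
grasp_force: 0.0
```

```bash
python3 - <<'E'
from h import *
o=readout.get_obs(); print(o["eef_pos"],o["wrist_force"],o["width"])
s=snapshot("scene");t=snapshot("top")
for n,w in(("c3",(.4287,-.3207)),("c4",(.4281,-.1758))):
  for c in(s,t):
    r=ring(c,n,proj(c,(*w,.007)),28); print(n,r and (r[0].round(4),np.round(r[1][1])))
crop(t,(290,172),60,60,6,"pics/a.png"); crop(s,proj(s,(.62,-.035,.03)),60,60,6,"pics/c.png")
I=cv2.imread; cv2.imwrite("pics/g.png",np.hstack([I("pics/a.png"),I("pics/c.png")]))
E
```

```text
[ 0.42674482 -0.32417308  0.12548215] [ 0.75973939 -0.21340986 -0.60385548] 0.0868144558154357
c3 (array([ 0.4282, -0.3199]), array([19., 23.]))
c3 None
c4 (array([ 0.4507, -0.1989]), array([16., 19.]))
c4 (array([ 0.4638, -0.1881]), array([3., 9.]))
```

View pics/g.png

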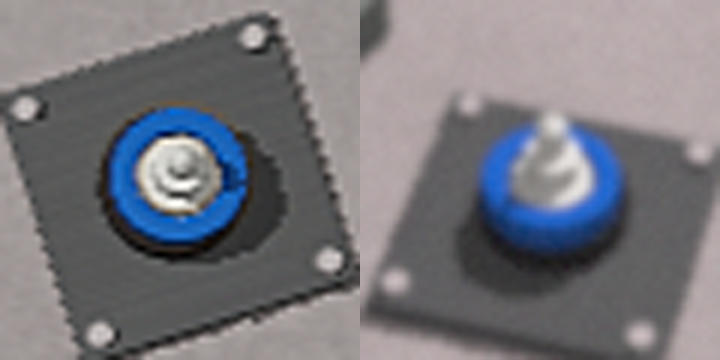

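The crop shows the black and blue collars seated level on the post. The orange collar was knocked to about (0.451,-0.199); brass is unmoved. Next, brass.

jog_arm(
  dr=[
    [0,0,0],
    [0,0,0],
    [0,0,0],
    [0,0,0],
    [0,0,0],
    [0,0,0],
    [0,0,0],
  ],
  offset=[
    [0,0,0],
    [0,0,30],
    [0,0,35],
    [0,0,25],
    [0,0,0],
    [0,0,0],
    [0,0,0],
  ],
  claw=[87,87,87,87,87,87,87],
)

```text
t: 18.2
eef_pos: [0.4298, -0.3198, 0.0366]
ee_rot: [3.14, 0.002, 1.572]
wrist_force: [-0.5, 0.8, 0.6]
width: 0.0869
grasp_force: 0.0
```

jog_arm(
  dr=[
    [0,0,0],
    [0,0,0],
    [0,0,0],
    [0,0,0],
    [0,0,0],
    [0,0,0],
    [0,0,0],
    [0,0,0],
    [0,0,0],
    [0,0,0],
    [0,0,0],
    [0,0,0],
    [0,0,0],
  ],
  offset=[
    [-0.7,-1,8],
    [0,0,10],
    [0,0,7.5],
    [0,0,0],
    [0,0,0],
    [0,0,0],
    [0,0,0],
    [0,0,0],
    [0,0,0],
    [0,0,0],
    [0,0,0],
    [0,0,0],
    [0,0,0],
  ],
  claw=[87,87,87,87,40,40,40,40,40,40,40,40,40],
)

```text
t: 19.5
eef_pos: [0.4278, -0.3205, 0.01]
ee_rot: [3.141, 0.0, 1.57]
wrist_force: [0.7, 0.0, 1.5]
width: 0.0491
grasp_force: 20.0
```

jog_arm(
  dr=[
    [0,0,0],
    [0,0,0],
    [0,0,0],
    [0,0,0],
    [0,0,0],
    [0,0,0],
    [0,0,0],
    [0,0,0],
    [0,0,0],
    [0,0,0],
    [0,0,0],
    [0,0,0],
    [0,0,0],
    [0,0,0],
    [0,0,0],
    [0,0,0],
  ],
  offset=[
    [0,0,-20],
    [0,0,-40],
    [0,0,-35],
    [0,0,-20],
    [35.6,24.1,0],
    [35.6,24.1,0],
    [35.6,24.1,0],
    [35.6,24.1,0],
    [35.6,24.1,0],
    [35.6,24.1,0],
    [35.6,24.1,0],
    [35.6,24.1,0],
    [0,0,0],
    [0,0,0],
    [0,0,0],
    [0,0,0],
  ],
  claw=[40,40,40,40,40,40,40,40,40,40,40,40,40,40,40,40],
)

```text
t: 21.1
eef_pos: [0.6197, -0.0369, 0.1246]
ee_rot: [-3.14, -0.0, 1.569]
wrist_force: [-1.0, 0.5, -0.4]
width: 0.049
grasp_force: 20.0
```

jog_arm(
  dr=[
    [0,0,0],
    [0,0,0],
    [0,0,0],
    [0,0,0],
    [0,0,0],
    [0,0,0],
  ],
  offset=[
    [1.2,1,20],
    [0,0,20],
    [0,0,15],
    [0,0,0],
    [0,0,0],
    [0,0,0],
  ],
  claw=[40,40,40,40,40,40],
)

```text
t: 21.7
eef_pos: [0.6223, -0.0349, 0.0707]
ee_rot: [3.14, 0.0, 1.57]
wrist_force: [0.4, -0.0, -1.1]
width: 0.049
grasp_force: 20.0
```

jog_arm(
  dr=[
    [0,0,0],
    [0,0,0],
    [0,0,0],
    [0,0,0],
    [0,0,0],
    [0,0,0],
    [0,0,0],
  ],
  offset=[
    [-0.8,-1.6,0],
    [0,0,3],
    [0,0,3],
    [0,0,3],
    [0,0,3],
    [0,0,0],
    [0,0,0],
  ],
  claw=[40,40,40,40,40,40,40],
)

```text
t: 22.4
eef_pos: [0.6199, -0.0352, 0.0576]
ee_rot: [-3.141, -0.0, 1.57]
wrist_force: [1.3, -0.8, -0.3]
width: 0.0494
grasp_force: 20.0
```

Past the step edge (0.062) with little force. Seat at 0.048.

jog_arm(
  dr=[
    [0,0,0],
    [0,0,0],
    [0,0,0],
    [0,0,0],
    [0,0,0],
  ],
  offset=[
    [0,0.5,3],
    [0,0,3],
    [0,0,3.5],
    [0,0,0],
    [0,0,0],
  ],
  claw=[40,40,40,40,40],
)

```text
t: 22.9
eef_pos: [0.6204, -0.0353, 0.0482]
ee_rot: [-3.141, -0.0, 1.57]
wrist_force: [0.2, -0.0, -1.0]
width: 0.049
grasp_force: 20.0
```

jog_arm(
  dr=[
    [0,0,0],
    [0,0,0],
    [0,0,0],
    [0,0,0],
    [0,0,0],
    [0,0,0],
    [0,0,0],
    [0,0,0],
    [0,0,0],
    [0,0,0],
    [0,0,0],
    [0,0,0],
    [0,0,0],
    [0,0,0],
  ],
  offset=[
    [0,0,0.5],
    [0,0,0],
    [0,0,0],
    [0,0,0],
    [0,0,-20],
    [0,0,-40],
    [0,0,-15],
    [-33,-34,0],
    [-33,-34,0],
    [-33,-34,0],
    [-33,-34,0],
    [-32,-33,0],
    [0,0,0],
    [0,0,0],
  ],
  claw=[40,70,70,70,70,87,87,87,87,87,87,87,87,87],
)

```text
t: 24.3
eef_pos: [0.4511, -0.2, 0.1229]
ee_rot: [3.141, -0.0, 1.567]
wrist_force: [0.9, 0.9, -0.3]
width: 0.0866
grasp_force: 0.0
```

```bash
python3 - <<'E'
from h import *
o=readout.get_obs(); print(o["eef_pos"],o["wrist_force"],o["width"])
s=snapshot("scene");t=snapshot("top")
for n,w,z in(("c4",(.4507,-.1989),.007),("c3",(.6203,-.035),.045),("c2",(.6203,-.035),.031)):
  for c in(s,t):
    r=ring(c,n,proj(c,(*w,z)),24,z); print(n,r and (r[0].round(4),np.round(r[1][1])))
crop(s,proj(s,(.52,-.12,.03)),130,100,6,"pics/i.png")
E
```

```text
[ 0.45114141 -0.20003099  0.12291546] [ 0.93004047  0.87642632 -0.26447955] 0.08663339430025864
c4 (array([ 0.4508, -0.1995]), array([16., 18.]))
c4 (array([ 0.4587, -0.1829]), array([ 3., 10.]))
c3 (array([ 0.6192, -0.0324]), array([17., 20.]))
c3 (array([ 0.6207, -0.0348]), array([20., 20.]))
c2 (array([ 0.6247, -0.0406]), array([17., 23.]))
c2 (array([ 0.6207, -0.035 ]), array([23., 24.]))
```

View pics/i.png

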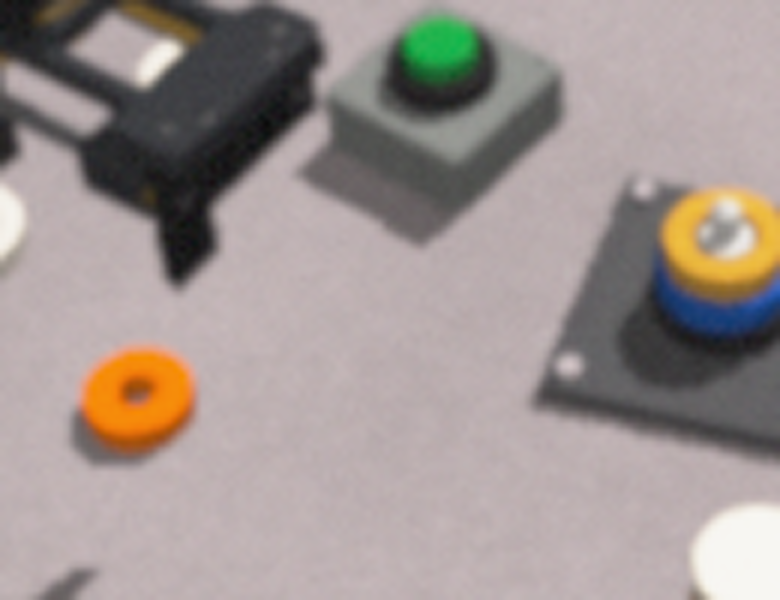

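Brass is seated on blue. Orange lies at (0.451,-0.200), directly below the tool; top-view axis of the stack reads (0.6207,-0.0349).

jog_arm(
  dr=[
    [0,0,0],
    [0,0,0],
    [0,0,0],
    [0,0,0],
    [0,0,0],
    [0,0,0],
    [0,0,0],
    [0,0,0],
    [0,0,0],
    [0,0,0],
    [0,0,0],
    [0,0,0],
    [0,0,0],
    [0,0,0],
    [0,0,0],
    [0,0,0],
    [0,0,0],
  ],
  offset=[
    [0,0,25],
    [0,0,35],
    [0,0,30],
    [0,0,12],
    [0,0,9],
    [0,0,0],
    [0,0,0],
    [0,0,0],
    [0,0,0],
    [0,0,0],
    [0,0,0],
    [0,0,0],
    [0,0,0],
    [0,0,0],
    [0,0,0],
    [0,0,0],
    [0,0,0],
  ],
  claw=[87,87,87,87,87,87,87,34,34,34,34,34,34,34,34,34,34],
)

```text
t: 26.1
eef_pos: [0.4514, -0.1992, 0.0119]
ee_rot: [-3.142, 0.0, 1.57]
wrist_force: [-0.3, -0.9, 1.2]
width: 0.0432
grasp_force: 20.0
```

jog_arm(
  dr=[
    [0,0,0],
    [0,0,0],
    [0,0,0],
    [0,0,0],
    [0,0,0],
    [0,0,0],
    [0,0,0],
    [0,0,0],
    [0,0,0],
    [0,0,0],
    [0,0,0],
    [0,0,0],
    [0,0,0],
  ],
  offset=[
    [0,0,-20],
    [0,0,-40],
    [0,0,-35],
    [0,0,-18],
    [33,34,0],
    [33,34,0],
    [33,34,0],
    [33,34,0],
    [32,33,0],
    [0,0,0],
    [0,0,0],
    [0,0,0],
    [0,0,0],
  ],
  claw=[34,34,34,34,34,34,34,34,34,34,34,34,34],
)

```text
t: 27.4
eef_pos: [0.6192, -0.0363, 0.1246]
ee_rot: [-3.14, -0.0, 1.569]
wrist_force: [-0.5, -0.1, 0.1]
width: 0.0426
grasp_force: 20.0
```

jog_arm(
  dr=[
    [0,0,0],
    [0,0,0],
    [0,0,0],
    [0,0,0],
    [0,0,0],
  ],
  offset=[
    [0.4,0,15],
    [0,0,15],
    [0,0,5],
    [0,0,0],
    [0,0,0],
  ],
  claw=[34,34,34,34,34],
)

```text
t: 27.9
eef_pos: [0.6204, -0.035, 0.0894]
ee_rot: [-3.141, -0.0, 1.57]
wrist_force: [-0.4, 0.3, -0.5]
width: 0.0431
grasp_force: 20.0
```

jog_arm(
  dr=[
    [0,0,0],
    [0,0,0],
    [0,0,0],
    [0,0,0],
    [0,0,0],
    [0,0,0],
    [0,0,0],
  ],
  offset=[
    [0,0,3],
    [0,0,3],
    [0,0,3],
    [0,0,3],
    [0,0,3],
    [0,0,0],
    [0,0,0],
  ],
  claw=[34,34,34,34,34,34,34],
)

```text
t: 28.6
eef_pos: [0.6205, -0.0349, 0.0747]
ee_rot: [-3.141, -0.0, 1.57]
wrist_force: [0.2, -1.0, -1.0]
width: 0.0425
grasp_force: 20.0
```

jog_arm(
  dr=[
    [0,0,0],
    [0,0,0],
    [0,0,0],
    [0,0,0],
    [0,0,0],
    [0,0,0],
  ],
  offset=[
    [0,0,3],
    [0,0,3],
    [0,0,3],
    [0,0,2.5],
    [0,0,0],
    [0,0,0],
  ],
  claw=[34,34,34,34,34,34],
)

```text
t: 29.2
eef_pos: [0.6204, -0.0349, 0.0639]
ee_rot: [-3.141, 0.0, 1.57]
wrist_force: [-0.5, -0.6, 5.9]
width: 0.043
grasp_force: 20.0
```

jog_arm(
  dr=[
    [0,0,0],
    [0,0,0],
    [0,0,0],
    [0,0,0],
    [0,0,0],
    [0,0,0],
    [0,0,0],
    [0,0,0],
    [0,0,0],
    [0,0,0],
    [0,0,0],
    [0,0,0],
    [0,0,0],
    [0,0,0],
    [0,0,0],
    [0,0,0],
  ],
  offset=[
    [0,0,0],
    [0,0,0],
    [0,0,0],
    [0,0,-20],
    [0,0,-40],
    [0,0,-20],
    [35,-2,0],
    [35,-2,0],
    [35,-2,0],
    [35,-2,0],
    [35,-2,0],
    [35,-2,0],
    [35,-2,0],
    [34,-3,0],
    [0,0,0],
    [0,0,0],
  ],
  claw=[65,65,65,65,80,80,80,80,80,80,80,80,80,80,80,80],
)

```text
t: 30.8
eef_pos: [0.6033, 0.2448, 0.1429]
ee_rot: [-3.141, 0.001, 1.572]
wrist_force: [-0.7, -1.3, -0.6]
width: 0.0797
grasp_force: 0.0
```

```bash
python3 - <<'E'
from h import *
o=readout.get_obs(); print(o["eef_pos"],o["wrist_force"],o["width"])
s=snapshot("scene");t=snapshot("top")
crop(t,(290,172),60,60,6,"pics/a.png"); crop(s,proj(s,(.62,-.035,.03)),60,60,6,"pics/c.png")
I=cv2.imread; cv2.imwrite("pics/j.png",np.hstack([I("pics/a.png"),I("pics/c.png")]))
for n,z in(("c4",.059),("c3",.045),("c2",.031)):
  r=ring(t,n,proj(t,(.6205,-.035,z)),24,z); print(n,r and (r[0].round(4),np.round(r[1][1])))
E
```

```text
[0.60325755 0.24480197 0.14289623] [-0.65041528 -1.25562947 -0.58494098] 0.07966169553043162
c4 (array([ 0.6181, -0.0347]), array([16., 17.]))
c3 (array([ 0.6199, -0.0342]), array([19., 20.]))
c2 (array([ 0.6208, -0.035 ]), array([23., 24.]))
```

View pics/j.png

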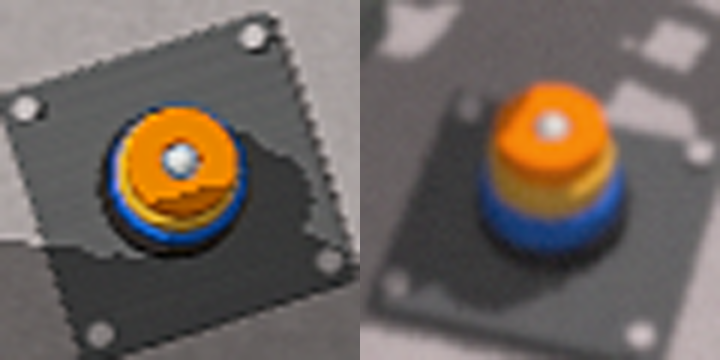

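All four collars are stacked level with the tip showing through. Now the wide nozzle.

jog_arm(
  dr=[
    [0,0,0],
    [0,0,0],
    [0,0,0],
    [0,0,0],
    [0,0,0],
    [0,0,0],
    [0,0,0],
    [0,0,0],
    [0,0,0],
    [0,0,0],
    [0,0,0],
    [0,0,0],
    [0,0,0],
    [0,0,0],
    [0,0,0],
    [0,0,0],
    [0,0,0],
  ],
  offset=[
    [0,0,30],
    [0,0,30],
    [0,0,22],
    [0,0,10],
    [0,0,5],
    [0,0,0],
    [0,0,0],
    [0,0,0],
    [0,0,0],
    [0,0,0],
    [0,0,0],
    [0,0,0],
    [0,0,0],
    [0,0,0],
    [0,0,0],
    [0,0,0],
    [0,0,0],
  ],
  claw=[80,80,80,80,80,80,80,25,25,25,25,25,25,25,25,25,25],
  grip_force=35,
)

```text
t: 32.6
eef_pos: [0.6038, 0.2442, 0.0463]
ee_rot: [3.141, -0.0, 1.57]
wrist_force: [0.4, 0.1, -0.9]
width: 0.0354
grasp_force: 35.0
```

jog_arm(
  dr=[
    [0,0,0],
    [0,0,0],
    [0,0,0],
    [0,0,0],
    [0,0,0],
    [0,0,0],
    [0,0,0],
    [0,0,0],
    [0,0,0],
    [0,0,0],
    [0,0,0],
    [0,0,0],
    [0,0,0],
    [0,0,0],
    [0,0,0],
  ],
  offset=[
    [0,0,-10],
    [0,0,-20],
    [0,0,-20],
    [0,0,0],
    [-10,-29,0],
    [-10,-29,0],
    [-10,-29,0],
    [-11,-29,0],
    [-11,-29,0],
    [-11,-29,0],
    [0,0,0],
    [0,0,0],
    [0,0,0],
    [0,0,25],
    [0,0,10],
  ],
  claw=[25,25,25,25,25,25,25,25,25,25,25,25,25,25,25],
)

```text
t: 34.1
eef_pos: [0.4306, 0.1814, 0.0603]
ee_rot: [3.141, -0.0, 1.57]
wrist_force: [-0.2, -0.9, -1.9]
width: 0.0354
grasp_force: 35.0
```

jog_arm(
  dr=[
    [0,0,0],
    [0,0,0],
    [0,0,0],
    [0,0,0],
    [0,0,0],
    [0,0,0],
  ],
  offset=[
    [0,0,6],
    [0,0,4],
    [0,0,3],
    [0,0,2],
    [0,0,0],
    [0,0,0],
  ],
  claw=[25,25,25,25,25,25],
)

```text
t: 34.7
eef_pos: [0.4298, 0.1813, 0.0466]
ee_rot: [3.141, -0.0, 1.57]
wrist_force: [0.8, 0.9, -1.4]
width: 0.0352
grasp_force: 35.0
```

jog_arm(
  dr=[
    [0,0,0],
    [0,0,0],
    [0,0,0],
    [0,0,0],
    [0,0,0],
    [0,0,0],
    [0,0,0],
    [0,0,0],
    [0,0,0],
    [0,0,0],
    [0,0,0],
    [0,0,0],
    [0,0,0],
    [0,0,0],
    [0,0,0],
    [0,0,0],
  ],
  offset=[
    [0,0,0.3],
    [0,0,0],
    [0,0,0],
    [0,0,0],
    [0,0,0],
    [0,0,-15],
    [0,0,-35],
    [0,0,-35],
    [0,0,-15],
    [37,3.5,0],
    [37,3.5,0],
    [37,3.5,0],
    [37,3.5,0],
    [0,0,0],
    [0,0,0],
    [0,0,0],
  ],
  claw=[25,60,60,60,60,60,80,80,80,80,80,80,80,80,80,80],
)

```text
t: 36.3
eef_pos: [0.443, 0.3282, 0.1457]
ee_rot: [-3.14, 0.001, 1.57]
wrist_force: [-0.3, 0.3, 0.2]
width: 0.0798
grasp_force: 0.0
```

```bash
python3 - <<'E'
from h import *
o=readout.get_obs(); print(o["eef_pos"],o["wrist_force"],o["width"])
s=snapshot("scene")
crop(s,(310,160),120,100,6,"pics/k.png")
E
```

```text
[0.44296592 0.32818108 0.14574743] [-0.32227057  0.32042982  0.15932323] 0.0797566357234669
```

View pics/k.png

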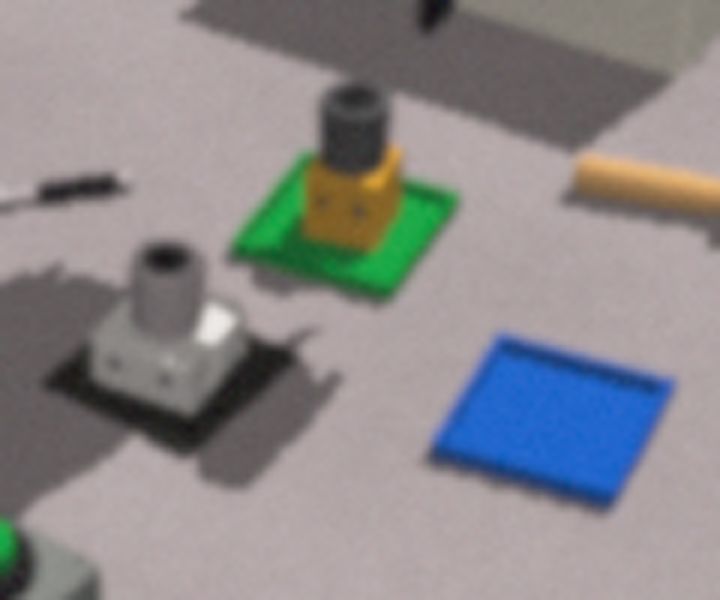

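The wide nozzle stands upright on the mat, the blue tray is empty, and the narrow one is still in the green tray. Descending on it.

jog_arm(
  dr=[
    [0,0,0],
    [0,0,0],
    [0,0,0],
    [0,0,0],
    [0,0,0],
    [0,0,0],
    [0,0,0],
    [0,0,0],
    [0,0,0],
    [0,0,0],
    [0,0,0],
    [0,0,0],
    [0,0,0],
    [0,0,0],
    [0,0,0],
    [0,0,0],
    [0,0,0],
  ],
  offset=[
    [0.5,0.5,25],
    [0,0,30],
    [0,0,20],
    [0,0,8],
    [0,0,5],
    [0,0,0],
    [0,0,0],
    [0,0,0],
    [0,0,0],
    [0,0,0],
    [0,0,0],
    [0,0,0],
    [0,0,0],
    [0,0,0],
    [0,0,0],
    [0,0,0],
    [0,0,0],
  ],
  claw=[80,80,80,80,80,80,80,25,25,25,25,25,25,25,25,25,25],
)

```text
t: 38.05
eef_pos: [0.4444, 0.3297, 0.058]
ee_rot: [3.141, -0.0, 1.57]
wrist_force: [-0.0, 0.6, 0.2]
width: 0.0353
grasp_force: 35.0
```

jog_arm(
  dr=[
    [0,0,0],
    [0,0,0],
    [0,0,0],
    [0,0,0],
    [0,0,0],
    [0,0,0],
    [0,0,0],
    [0,0,0],
    [0,0,0],
    [0,0,0],
    [0,0,0],
    [0,0,0],
    [0,0,0],
    [0,0,0],
    [0,0,0],
  ],
  offset=[
    [0,0,-10],
    [0,0,-20],
    [0,0,-20],
    [0,0,0],
    [-14,27,0],
    [-14,27,0],
    [-14,27,0],
    [-14,27,0],
    [-14,26,0],
    [-14,26,0],
    [0,0,0],
    [0,0,0],
    [0,0,0],
    [0,0,25],
    [0,0,10],
  ],
  claw=[25,25,25,25,25,25,25,25,25,25,25,25,25,25,25],
)

```text
t: 39.55
eef_pos: [0.6014, 0.2461, 0.0713]
ee_rot: [-3.137, 0.001, 1.572]
wrist_force: [-0.4, -0.2, -2.2]
width: 0.0354
grasp_force: 35.0
```

jog_arm(
  dr=[
    [0,0,0],
    [0,0,0],
    [0,0,0],
    [0,0,0],
    [0,0,0],
    [0,0,0],
  ],
  offset=[
    [0,0,6],
    [0,0,4],
    [0,0,3],
    [0,0,2],
    [0,0,0],
    [0,0,0],
  ],
  claw=[25,25,25,25,25,25],
)

```text
t: 40.15
eef_pos: [0.6045, 0.2457, 0.0585]
ee_rot: [3.141, -0.0, 1.57]
wrist_force: [0.3, 0.5, -1.8]
width: 0.0352
grasp_force: 35.0
```

jog_arm(
  dr=[
    [0,0,0],
    [0,0,0],
    [0,0,0],
    [0,0,0],
    [0,0,0],
    [0,0,0],
    [0,0,0],
    [0,0,0],
    [0,0,0],
    [0,0,0],
    [0,0,0],
    [0,0,0],
    [0,0,0],
    [0,0,0],
    [0,0,0],
    [0,0,0],
    [0,0,0],
    [0,0,0],
  ],
  offset=[
    [0,0,0.4],
    [0,0,0],
    [0,0,0],
    [0,0,0],
    [0,0,0],
    [0,0,-15],
    [0,0,-35],
    [0,0,-35],
    [0,0,-5],
    [-10.5,-29,0],
    [-10.5,-29,0],
    [-10.5,-29,0],
    [-10.5,-29,0],
    [-11,-29,0],
    [-11,-29,0],
    [0,0,0],
    [0,0,0],
    [0,0,0],
  ],
  claw=[25,60,60,60,60,60,80,80,80,80,80,80,80,80,80,80,80,80],
)

```text
t: 41.95
eef_pos: [0.432, 0.182, 0.1481]
ee_rot: [3.139, -0.0, 1.57]
wrist_force: [0.6, -0.4, 0.7]
width: 0.0799
grasp_force: 0.0
```

jog_arm(
  dr=[
    [0,0,0],
    [0,0,0],
    [0,0,0],
    [0,0,0],
    [0,0,0],
    [0,0,0],
    [0,0,0],
    [0,0,0],
    [0,0,0],
    [0,0,0],
    [0,0,0],
    [0,0,0],
    [0,0,0],
    [0,0,0],
    [0,0,0],
    [0,0,0],
    [0,0,0],
  ],
  offset=[
    [0,-1,30],
    [0,0,30],
    [0,0,25],
    [0,0,10],
    [0,0,7],
    [0,0,0],
    [0,0,0],
    [0,0,0],
    [0,0,0],
    [0,0,0],
    [0,0,0],
    [0,0,0],
    [0,0,0],
    [0,0,0],
    [0,0,0],
    [0,0,0],
    [0,0,0],
  ],
  claw=[80,80,80,80,80,80,80,25,25,25,25,25,25,25,25,25,25],
)

```text
t: 43.65
eef_pos: [0.4293, 0.1817, 0.0457]
ee_rot: [3.141, -0.0, 1.57]
wrist_force: [0.4, -0.1, 1.0]
width: 0.0349
grasp_force: 35.0
```

jog_arm(
  dr=[
    [0,0,0],
    [0,0,0],
    [0,0,0],
    [0,0,0],
    [0,0,0],
    [0,0,0],
    [0,0,0],
    [0,0,0],
    [0,0,0],
    [0,0,0],
    [0,0,0],
    [0,0,0],
    [0,0,0],
    [0,0,0],
  ],
  offset=[
    [0,0,-10],
    [0,0,-20],
    [0,0,-20],
    [0,0,0],
    [29,2.6,0],
    [29,2.6,0],
    [29,2.6,0],
    [29,2.6,0],
    [28,2.6,0],
    [0,0,0],
    [0,0,0],
    [0,0,0],
    [0,0,25],
    [0,0,10],
  ],
  claw=[25,25,25,25,25,25,25,25,25,25,25,25,25,25],
)

```text
t: 45.05
eef_pos: [0.4411, 0.3241, 0.0593]
ee_rot: [-3.138, 0.002, 1.569]
wrist_force: [-0.5, -0.3, -1.8]
width: 0.0352
grasp_force: 35.0
```

jog_arm(
  dr=[
    [0,0,0],
    [0,0,0],
    [0,0,0],
    [0,0,0],
    [0,0,0],
    [0,0,0],
  ],
  offset=[
    [0,0,6],
    [0,0,4],
    [0,0,3],
    [0,0,1.8],
    [0,0,0],
    [0,0,0],
  ],
  claw=[25,25,25,25,25,25],
)

```text
t: 45.65
eef_pos: [0.4424, 0.3259, 0.0462]
ee_rot: [3.141, -0.0, 1.57]
wrist_force: [0.0, 0.7, -2.2]
width: 0.0353
grasp_force: 35.0
```

jog_arm(
  dr=[
    [0,0,0],
    [0,0,0],
    [0,0,0],
    [0,0,0],
    [0,0,0],
    [0,0,0],
    [0,0,0],
    [0,0,0],
    [0,0,0],
    [0,0,0],
    [0,0,0],
    [0,0,0],
    [0,0,0],
    [0,0,0],
    [0,0,0],
    [0,0,0],
    [0,0,0],
    [0,0,0],
    [0,0,0],
    [0,0,0],
  ],
  offset=[
    [0,0,0.5],
    [0,0,0],
    [0,0,0],
    [0,0,0],
    [0,0,0],
    [0,0,-15],
    [0,0,-35],
    [0,0,-40],
    [0,0,-5],
    [-33.5,2,0],
    [-33.5,2,0],
    [-33.5,2,0],
    [-33.5,2,0],
    [-33.5,2,0],
    [-33.5,2,0],
    [-33.5,2,0],
    [-33.5,2,0],
    [-33.5,2,0],
    [-33.5,2,0],
    [0,0,0],
  ],
  claw=[25,60,60,60,60,60,60,60,0,0,0,0,0,0,0,0,0,0,0,0],
)

```text
t: 47.65
eef_pos: [0.4631, -0.0127, 0.1401]
ee_rot: [3.14, 0.001, 1.566]
wrist_force: [0.6, 0.4, 0.1]
width: 0.0003
grasp_force: 0.0
```

```bash
python3 - <<'E'
from h import *
o=readout.get_obs(); print(o["eef_pos"],o["wrist_force"],o["width"])
s=snapshot("scene"); t=snapshot("top")
c=blob(s,"button",proj(s,(.4617,-.0091,.053)),16); e=cv2.fitEllipse(cv2.convexHull(c)); print("btn",ray(s,e[0],.051),e[1])
a=s["color"][95:315,200:370]; b=t["color"][140:280,105:225]
a=cv2.resize(a,None,fx=2.7,fy=2.7); b=cv2.resize(b,(int(120*a.shape[0]/140*.63),int(a.shape[0]*.63)))
b=np.vstack([b,np.zeros((a.shape[0]-b.shape[0],b.shape[1],3),np.uint8)]); i=np.hstack([a,b]); print(i.shape); cv2.imwrite("pics/l.png",i)
E
```

```text
[ 0.46307899 -0.01274206  0.14009584] [0.58403636 0.36879394 0.12843192] 0.0002707855322644804
btn [ 0.4622473  -0.01015325] (10.575146675109863, 12.896228790283203)
(594, 779, 3)
```

View pics/l.png

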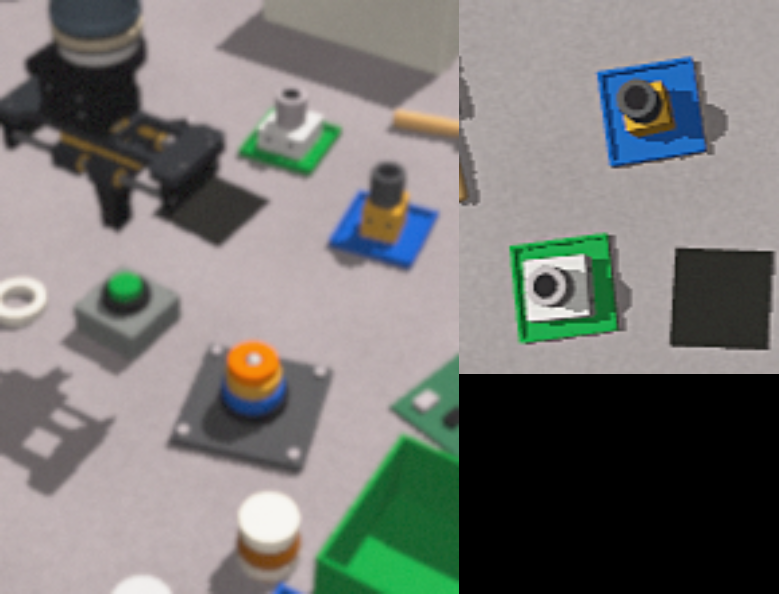

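Both nozzles are swapped and upright inside the trays, the mat is empty and the stack is intact. Pressing the button.

jog_arm(
  dr=[
    [0,0,0],
    [0,0,0],
    [0,0,0],
    [0,0,0],
    [0,0,0],
    [0,0,0],
  ],
  offset=[
    [1,-0.5,25],
    [0,0,25],
    [0,0,20],
    [0,0,0],
    [0,0,0],
    [0,0,0],
  ],
  claw=[0,0,0,0,0,0],
)

```text
t: 48.35
eef_pos: [0.462, -0.0078, 0.0711]
ee_rot: [3.14, 0.0, 1.571]
wrist_force: [-1.0, 0.1, 0.4]
width: 0.0007
grasp_force: 0.0
```

jog_arm(
  dr=[
    [0,0,0],
    [0,0,0],
    [0,0,0],
    [0,0,0],
    [0,0,0],
    [0,0,0],
    [0,0,0],
    [0,0,0],
  ],
  offset=[
    [-1.5,0,4],
    [0,0,4],
    [0,0,2],
    [0,0,2],
    [0,0,2],
    [0,0,2],
    [0,0,0],
    [0,0,0],
  ],
  claw=[0,0,0,0,0,0,0,0],
)

```text
t: 49.15
eef_pos: [0.4625, -0.01, 0.0586]
ee_rot: [3.137, 0.001, 1.57]
wrist_force: [-5.0, 1.3, 44.8]
width: 0.0003
grasp_force: 22.5
```

jog_arm(
  dr=[
    [0,0,0],
    [0,0,0],
    [0,0,0],
  ],
  offset=[
    [0,0,-2.5],
    [0,0,0],
    [0,0,0],
  ],
  claw=[0,0,0],
)

```text
t: 49.45
eef_pos: [0.4625, -0.01, 0.0591]
ee_rot: [3.138, 0.001, 1.57]
wrist_force: [-1.2, 0.6, 23.6]
width: 0.0005
grasp_force: 11.6
```

```bash
python3 - <<'E'
from h import *
o=readout.get_obs(); print(o["eef_pos"],o["wrist_force"],o["moment"])
s=snapshot("scene"); crop(s,proj(s,(.462,-.01,.05)),60,60,9,"pics/m.png")
E
```

```text
[ 0.46245436 -0.01000728  0.05905232] [-1.2362509   0.57648241 23.55867737] [ 0.11031741  0.41208866 -0.03144903]
```

View pics/m.png

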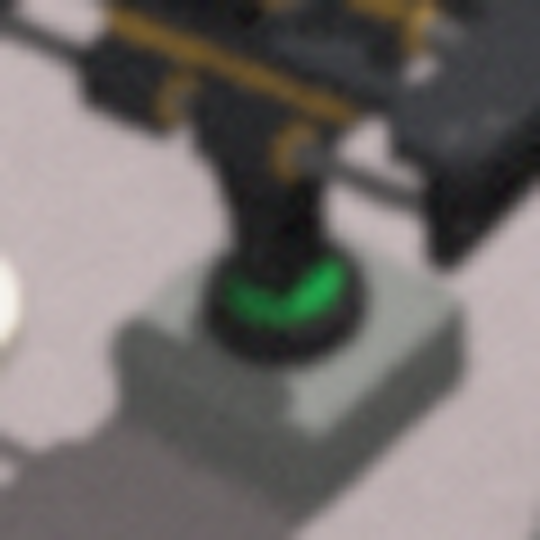

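The button looks sunk to its bezel, centred under the fingers. I'll check the spring profile while rising.

jog_arm(
  dr=[
    [0,0,0],
    [0,0,0],
    [0,0,0],
  ],
  offset=[
    [0,0,-3],
    [0,0,0],
    [0,0,0],
  ],
  claw=[0,0,0],
)

```text
t: 49.8
eef_pos: [0.4624, -0.01, 0.0602]
ee_rot: [3.139, 0.0, 1.57]
wrist_force: [1.5, 0.7, 4.5]
width: 0.0007
grasp_force: 2.2
```

jog_arm(
  dr=[
    [0,0,0],
    [0,0,0],
    [0,0,0],
  ],
  offset=[
    [0,0,-2],
    [0,0,0],
    [0,0,0],
  ],
  claw=[0,0,0],
)

```text
t: 50.1
eef_pos: [0.4622, -0.01, 0.0618]
ee_rot: [3.14, 0.0, 1.57]
wrist_force: [2.6, 0.2, 3.5]
width: 0.0006
grasp_force: 1.7
```

4.5 N at 60.2 mm and 3.5 N at 61.8 mm match the button spring, so it was fully bottomed. Retreating.

jog_arm(
  dr=[
    [0,0,0],
    [0,0,0],
    [0,0,0],
    [0,0,0],
    [0,0,0],
    [0,0,0],
    [0,0,0],
    [0,0,0],
  ],
  offset=[
    [0,0,-15],
    [0,0,-40],
    [0,0,-40],
    [0,0,-30],
    [0,0,0],
    [0,0,0],
    [0,0,0],
    [0,0,0],
  ],
  claw=[0,0,0,50,50,50,50,50],
)

```text
t: 50.9
eef_pos: [0.4601, -0.0095, 0.1853]
ee_rot: [-3.137, -0.001, 1.57]
wrist_force: [-0.2, -0.3, 0.2]
width: 0.0324
grasp_force: 0.0
```

```bash
python3 - <<'E'
from h import *
o=readout.get_obs(); print(o["t"],o["eef_pos"],o["wrist_force"])
s=snapshot("scene"); cv2.imwrite("pics/n.png",s["color"])
E
```

```text
50.9 [ 0.46011703 -0.0095222   0.18527   ] [-0.1560997  -0.25974387  0.15571091]
```

View pics/n.png

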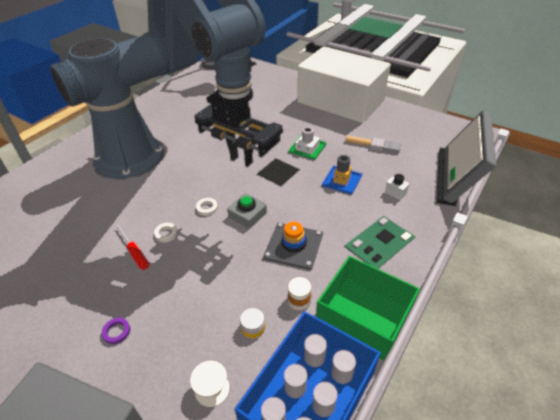

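The final view shows the stack at (293,236), the nozzles swapped at (307,143) and (343,175), the button up at (246,202), and the bystanders untouched.

```bash
python3 -c "
from station import env; print(env.job_done())"
```

```text
the job is handed in; nothing more can be done
None
```

The job is handed in at about 51 s: all four collars are seated on the post in order, the nozzles are swapped and upright, the button was pressed fully down, and everything has been let go.

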